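# Rock a forming stake out of its holder

## Robot

A 6-joint arm with a two-finger parallel gripper is mounted at the origin on the work surface. World frame = base frame: x ahead of the robot, y to its left, z up, the work surface at z = 0. Lengths are in m, angles in rad, forces in N, time in s.
With the tool pointing down it reaches from about 0.275 to 0.975 m from the base axis. Payload 8.4 kg.
Tool frame: the origin (TCP) lies at the centre of the arm's flange, where the gripper is bolted on; the fingertips stand 190 mm ahead of it and the grasp point (between the pads) lies 171 mm ahead of it; z points along the fingers, x is the direction in which the jaws open and shut, and the axes are right-handed (so a half turn about z gives the same grasp; the last joint's range is limited). The gripper opens to 92 mm and grips with 3 to 60 N. Pads are 20 mm wide; open, the fingers measure 128 mm over their backs; the gripper's body (75 mm by 189 mm) begins 69 mm behind the grasp point.
Start: joints at [1.302, 0.353, 1.633, -0, 1.155, -0.002], TCP at [0.165, 0.603, 0.405] pointing down, gripper open.
Joint ranges: [-2.63, 2.63], [-0.92, 2.1], [0.06, 2.66], [-1.3, 4.44], [0, 2.69], [-3.02, 3.02]. Speed limits (rad/s): [2.22, 2.22, 2.79, 3.14, 3.14, 3.14].

## Interface

Orientations are given as a unit quaternion [w, x, y, z].
In Python, from station import arm, optics, order gives the robot as it stands.
- The arm moves only by the shell command python3 -m creep 'ROWS' [OPENING] [FORCE]. ROWS is JSON, a list of rows, each an object of numbers: "x", "y", "z": the shift along the tool's x, y, z in mm; "spin": the turn about the tool's z in rad. In form: [{"x": .., "y": .., "z": .., "spin": ..}, ...]. A call has 1 to 5 rows; each row shifts and turns the commanded pose from where the row before left it, along the tool's axes as they then stand; what a row does not reach is not made up. A row lasts 1/8 s, in which the tool goes at most 62.5 mm and 10.7 degrees, less where a joint would pass 70% of its speed; a pose out of reach is approached as far as the arm can. A call with a gripper value outside its range is refused whole. OPENING is the finger opening in mm, from 0 to 91.9, set as the call begins (- or left out, the last holds). The fingers move at their own pace and stop on an object; FORCE is the grip in N (left out, the last holds). Time passes only in rows, so rows that do not move let the fingers close. It gives the time, the measured TCP pose, the force and the opening at its end, in the units of the state.
- arm.sense(): the state, without advancing time (a new reading comes with each control period).
- optics.read_camera(name): name is "side" or "top" or "wrist"; returns the picture (400x640x3 uint8, red, green, blue); there is no depth.
- optics.camera_model(name): a dict with "fovy" (degrees; the focal length in pixels is half the picture's height over the tangent of half this angle, whatever the lens; pixels are square), "cx", "cy" (the principal point, pixels), "D" ([k1, k2, p1, p2, k3] as OpenCV has them; the pictures are not rectified), "R" (3x3) and "t" (3): a world point X has camera coordinates R X + t. Camera axes: x right, y down, z forward; pixel columns grow to the right and rows downward; lengths in m; the calibration is good to about 2 mm. A picture is of the moment at which its call begins: read the wrist's pose just before it. camera_model takes no time and is no camera call; for the wrist camera it gives the pose at the moment of the call.
- order.finish_job(): hands the job in, once; it reports no verdict.
The state is a dict: "time": time; "joints": joint angles; "joint_vel": joint speeds; "tau": joint torques, N m; "ee_pos": TCP position; "ee_rot": TCP orientation; "ft_force": force on the tool from outside, world axes, zero at the start; "moment": the same for the moment, N m; "finger_gap": finger opening in m.
Only numpy, scipy, OpenCV 4.12 (cv2) and the standard library are available. Lean on these libraries where they do the work, as an engineer would, in place of code of your own. Each camera call takes 0.05 s, during which the arm holds its last target. There are 200 camera calls.

## Task

Turn the red captive nut on the green stake holder anticlockwise by hand until its steel foot has swung well clear of the stake's flange. Then grip the steel stake and rock it side to side, leaning it visibly (about five degrees) at least twice each way towards and away from the nut while easing it upwards, until it works free of the spring cheeks; do not pull it straight out, since the holder is kept on its plate by its weight alone and must stay down. Finish while holding the stake upright and still in the gripper, its lower end just clear (one or two centimetres) above the empty socket, and leave the other things on the bench alone.

Things in the scene. Friction and masses are not known exactly. Their poses are not given: they have to be found in the camera images.
- stake: Steel forming stake, about 0.35 kg. Origin: centre of its underside. Up its z: square tang 18 x 18 mm from 0 to 30 mm; flange 26 (x) x 64 (y) mm from 30 to 36; block head 26 (x) x 34 (y) mm from 36 to 78, raised top to 81. At the start it stands upright, axes along the socket's, tang 25 mm deep on the socket's floor, 20 mm above the bench; flange 5 mm above the holder's top.
- stake_head (a point): Point on the stake's axis, 66 mm above its underside (86 mm above the bench at the start): the height to grip the head, across its 26 mm (x). Rock it about x, pivoting near mid-tang (head along y), tilting the gripper with it: about 0.2 rad of room each way, more as it rises. While the tang turns in the cheeks it drags far less; ease it up 1 to 2 mm a swing, swinging 0.12 rad either way.
- socket (a point): Centre of the socket's mouth in the green holder's top face, 45 mm above the bench. z up, y towards the nut's axis, 60 mm away. Holder 70 (x) x 152 (y) mm, y from -64 to 88 mm, on a fixed dark plate 96 x 180 mm. Socket 24 mm long in y (3 mm play each side of the tang), 25 mm deep; two brass cheeks squeeze the tang in x with about 30 N of spring each.
- holder (a joint): How far the holder has been lifted off its plate, m: 0 at rest, up to 0.03. It slides up on dowels, kept down only by its weight, 20 N with its fittings. Pulled straight up, the tang drags with 30 to 43 N and so lifts the holder: rock it instead.
- keeper (a joint): Turn of the captive nut and its foot, rad; grows anticlockwise from above. At 0 the steel foot (13 mm wide, reaching 36 mm from the nut's axis, 2.5 mm above the flange) points at the stake (-y of the socket), over the end of its flange; beyond 1.0 it is clear. Starts at 0 to 0.3, stops at 1.57. Friction 0.08 N m; it stays where it is left.
- nut_grip (a point): Point on the nut's axis, 86 mm above the bench: the height to grip its red bar, 12 mm thick along this point's x, 40 mm long (y), 70 to 94 mm above the bench. The steel foot under it reaches up to 64.5 mm, a brass collar to 70.5 mm. The point turns with the nut; its x axis is 0.7 rad clockwise of the socket's x when the joint reads 0.
- jar_a: Clear glass jar with a blue cap, 60 mm across, 75 mm high; origin under its centre. Leave alone.
- jar_b: Amber glass jar with a steel cap, 56 mm across, 65 mm high; origin under its centre. Leave alone.
- tin: Blue open tin, 68 mm across, 40 mm high; origin under its centre. Leave alone.
- brick: Terracotta soldering brick, 75 x 150 x 32 mm; origin under its centre. Leave alone.
- mallet: Hammer lying at the back of the bench. Leave alone.
- pliers: Steel pliers, about 130 mm long, lying flat at the back. Leave alone.
- whetstone: Dark sharpening stone 50 x 110 x 18 mm at the back; origin under its centre. Leave alone.
- plate: Fixed dark steel plate under the green holder, 96 (x) x 180 (y) x 8 mm; origin on the bench 45 mm below the socket's mouth, axes as the socket's. It carries the holder, its cheeks and the nut.

How it is judged:
By the outcome, as a careful person would: the job done as asked, in the order asked, and still so for the second after the job is handed in, while the arm keeps its last pose, push and grip.
It also fails if it takes over 58 s, if anything falls off the work surface, if the arm or the gripper's body presses on something with over 40 N, if the wrist force passes 120 N, or if a joint passes its speed limit or range.

## Working session

There is one attempt and no reset: what is moved stays moved. The work goes in short steps, Python scripts to look and compute and a shell command to move; the robot and the scene stay as the last step left them, time stands still between calls to the robot, and variables do not carry over. Pictures are saved under pics/ and viewed, about 8 in all and at most 12, crops included, and the job is handed in when it is done.

```bash
ls; mkdir -p pics; cat > h.py <<'E'
import numpy as np, cv2
from station import arm, optics, order
def K(m): 
    f=200/np.tan(np.radians(m["fovy"])/2); return np.array([[f,0,m["cx"]],[0,f,m["cy"]],[0,0,1]])
def ray(m,uv):
    p=cv2.undistortPoints(np.array([[uv]],float),K(m),np.array(m["D"],float))[0,0]
    R=np.array(m["R"]);t=np.array(m["t"]); return -R.T@t, R.T@np.array([p[0],p[1],1])
def at_z(m,uv,z):
    c,d=ray(m,uv); return c+d*(z-c[2])/d[2]
def proj(m,X):
    return cv2.projectPoints(np.atleast_2d(np.array(X,float)),cv2.Rodrigues(np.array(m["R"]))[0],np.array(m["t"],float),K(m),np.array(m["D"],float))[0][:,0]
def save(n,im): cv2.imwrite(f"pics/{n}.png",im[...,::-1])
E
python3 - <<'E'
from h import *
a=optics.read_camera("top");b=optics.read_camera("side")
save("top",a);save("side",b)
for n in("top","side","wrist"):
  m=optics.camera_model(n);print(n,m["fovy"],np.round(-np.array(m["R"]).T@np.array(m["t"]),3),m["D"])
print(arm.sense())
E
```

```text
pics
top 51.367717048448085 [0.439 0.023 1.475] [-0.08902322  0.          0.          0.          0.        ]
side 50.86045086166249 [ 0.123 -0.826  0.833] [0.00485234 0.         0.         0.         0.        ]
wrist 66.38490617386955 [0.084 0.624 0.383] [-0.01280364  0.          0.          0.          0.        ]
{'time': 0.1, 'joints': array([ 1.30157850e+00,  3.53584232e-01,  1.63403312e+00, -1.33865221e-05,
        1.15517497e+00, -2.38685832e-03]), 'joint_vel': array([-7.00857514e-04, -2.41845351e-03,  3.71335887e-05,  2.63571741e-03,
       -5.83072501e-04,  4.93803688e-04]), 'tau': array([ 9.20272805e-05, -5.94910669e+01, -3.34934056e+01,  6.99727004e-02,
        1.83691329e-02, -6.71655994e-05]), 'ee_pos': array([0.16473956, 0.60269544, 0.40404668]), 'ee_rot': array([ 3.67695896e-04,  7.94880560e-01,  6.06765635e-01, -4.73965334e-04]), 'ft_force': array([-0.41076712,  0.58587171,  0.79690945]), 'moment': array([-0.01573128,  0.03069185,  0.01092907]), 'finger_gap': 0.09167136070519369}
```

View pics/top.png

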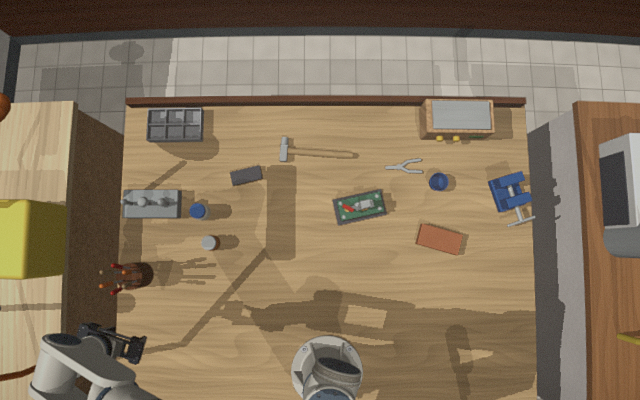

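View pics/side.png

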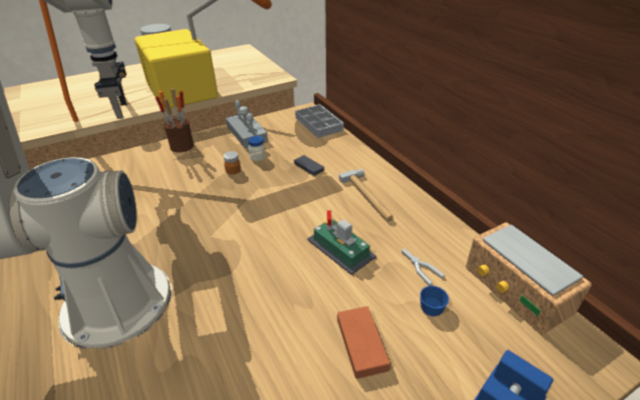

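The holder is at about (360,207) in the top view, with the nut to the left (world +y) and the stake to the right. The side view shows it at (342,245). I'll enlarge the crops.

```bash
python3 - <<'E'
from h import *
a=cv2.imread("pics/top.png")[180:235,322:397];b=cv2.imread("pics/side.png")[200:275,300:382]
f=lambda i,s:cv2.resize(i,None,fx=s,fy=s,interpolation=cv2.INTER_CUBIC)
A=f(a,8);B=f(b,7)[:, :600]
cv2.imwrite("pics/topc.png",A)
m=optics.camera_model("top")
for uv in[(333,207.5),(382,191),(337.5,223.5),(386,206.5)]:print(at_z(m,uv,.008))
print(at_z(m,(360,207),.045))
E
```

```text
[ 0.56834902 -0.02576965  0.008     ]
[ 0.62694355 -0.20079665  0.008     ]
[ 0.51165577 -0.04134436  0.008     ]
[ 0.57145818 -0.21405484  0.008     ]
[ 0.5665987  -0.11786672  0.045     ]
```

View pics/topc.png

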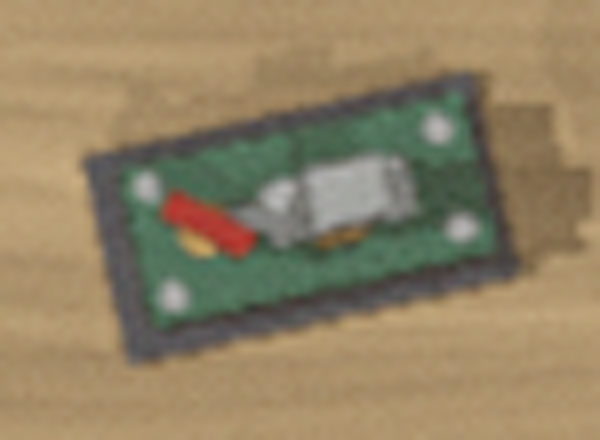

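Crop: the plate corners are at (87,158), (475,75), (517,268) and (135,360), the red nut at about (208,223) and the stake head at about (358,190). The holder's yaw is about 0.33 rad. I'll swing the arm around and view it with the wrist camera.

```bash
R='[{"x":-3,"y":60,"z":4,"spin":0.1},{"x":-3,"y":60,"z":4,"spin":0.1},{"x":-3,"y":60,"z":4,"spin":0.1},{"x":-3,"y":60,"z":4,"spin":0.1},{"x":-3,"y":60,"z":4,"spin":0.1}]' ; 
python3 -m creep '[{"x":-3,"y":60,"z":4,"spin":0.1},{"x":-3,"y":60,"z":4,"spin":0.1},{"x":-3,"y":60,"z":4,"spin":0.1},{"x":-3,"y":60,"z":4,"spin":0.1},{"x":-3,"y":60,"z":4,"spin":0.1}]'
python3 -m creep '[{"x":-3,"y":60,"z":4,"spin":0.1},{"x":-3,"y":60,"z":4,"spin":0.1},{"x":-3,"y":60,"z":4,"spin":0.1},{"x":-3,"y":60,"z":4,"spin":0.1},{"x":-3,"y":60,"z":4,"spin":0.1}]'
python3 -m creep '[{"x":-3,"y":60,"z":4,"spin":0.1},{"x":-3,"y":60,"z":4,"spin":0.1},{"x":-3,"y":60,"z":4,"spin":0.1},{"x":-3,"y":60,"z":4,"spin":0.1},{"x":-3,"y":60,"z":4,"spin":0.1}]'
python3 - <<'E'
from h import *
s=arm.sense();m=optics.camera_model("wrist");save("w1",optics.read_camera("wrist"));print(s["joints"],s["ee_pos"],s["ee_rot"])
print(-np.array(m["R"]).T@m["t"])
print(proj(m,[[.567,-.118,.045]]))
E
```

```text
time: 0.72
ee_pos: [0.4248, 0.4547, 0.3842]
ee_rot: [0.0, 0.921, 0.39, -0.0]
ft_force: [-0.2, -0.2, -0.1]
finger_gap: 0.0919
time: 1.35
ee_pos: [0.5806, 0.2012, 0.3642]
ee_rot: [0.0, 0.989, 0.15, -0.0]
ft_force: [0.8, 0.4, -0.2]
finger_gap: 0.0921
time: 1.98
ee_pos: [0.5957, -0.0959, 0.3443]
ee_rot: [-0.0, 0.995, -0.1, -0.0]
ft_force: [1.3, -0.6, -0.5]
finger_gap: 0.092
[-1.62044840e-01  3.82289900e-01  1.73664053e+00  2.31663248e-06
  1.02269390e+00  3.73250270e-02] [ 0.59566042 -0.09585727  0.34428526] [-1.97397050e-06  9.95035510e-01 -9.95205197e-02 -1.57495346e-05]
[ 0.61184774 -0.01430927  0.32325041]
[[296.39737996 220.05897587]]
```

View pics/w1.png

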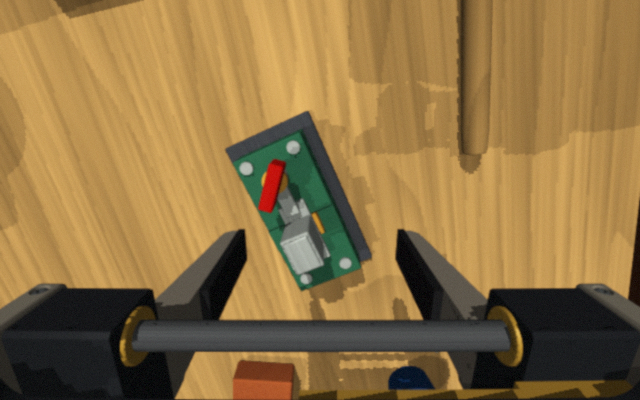

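The wrist view shows the nut's red bar near (272,186), the stake's top near (303,248), and the full plate. I'll enlarge it for fitting.

```bash
python3 - <<'E'
from h import *
a=cv2.imread("pics/w1.png")[145:295,220:375]
cv2.imwrite("pics/w1c.png",cv2.resize(a,None,fx=4,fy=4,interpolation=cv2.INTER_CUBIC))
E
```

```text
(no output)
```

View pics/w1c.png

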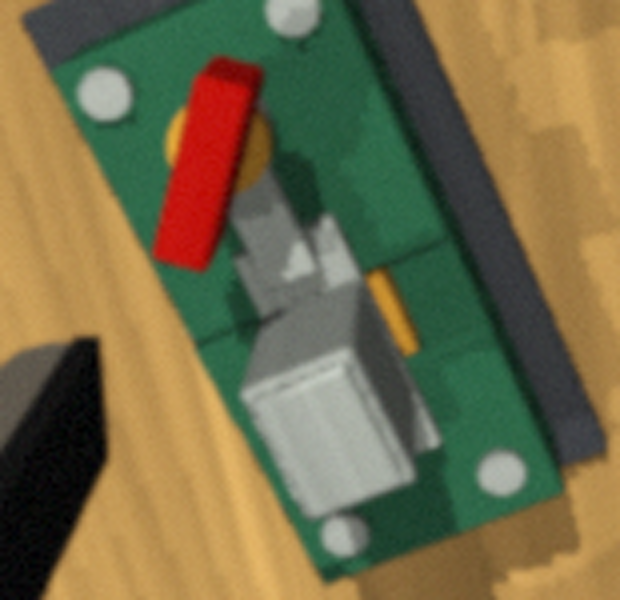

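```bash
python3 - <<'E'
from h import *
from scipy.optimize import least_squares
m=optics.camera_model("wrist")
g=lambda x,y:(220+x/4-.4,145+y/4-.4)
P=lambda x,y,z:at_z(m,g(x,y),z)
obs=[((-35,88),(52,68),.045),((-35,-64),(325,578),.045),((35,-64),(562,492),.045),((0,0),(330,433),.0995)]
W=[P(*p,z)[:2] for _,p,z in obs]
def mod(p,q):
    c,s=np.cos(p[2]),np.sin(p[2]);return p[:2]+np.array([[c,-s],[s,c]])@np.array(q)/1e3
r=least_squares(lambda p:np.concatenate([mod(p,o[0])-w for o,w in zip(obs,W)]),[.57,-.12,.33])
print(r.x,np.round(r.fun*1e3,1))
n=mod(r.x,(0,60));b=P(206,171,.094);e=P(232,76,.094)-P(180,264,.094)
print("nut",n,b,"bar yaw x",np.arctan2(e[1],e[0])-np.pi/2, np.linalg.norm(e))
print("k",np.arctan2(e[1],e[0])-np.pi/2-r.x[2]+.7)
print("stake seen",W[3])
E
```

```text
[ 0.57199356 -0.1328418   0.20373673] [-0.7  2.2 -1.3 -1.6  2.1 -0.1 -0.1 -0.5]
nut [ 0.55985375 -0.07408276] [ 0.56006978 -0.07513044  0.094     ] bar yaw x -0.5093311746026514 0.039721814864037475
k -0.013067908578753507
stake seen [ 0.5721039  -0.13238426]
```

```bash

python3 -m creep '[{"x":-20,"y":-7,"z":0,"spin":0},{"x":-19,"y":-7,"z":0,"spin":0},{"x":0,"y":0,"z":15,"spin":0.15},{"x":0,"y":0,"z":15,"spin":0.15},{"x":0,"y":0,"z":0,"spin":0}]' 40
python3 - <<'E'
from h import *
s=arm.sense();w,x,y,z=s["ee_rot"];print(s["ee_pos"],2*np.arctan2(y,x))
E
```

```text
time: 2.65
ee_pos: [0.5598, -0.0723, 0.3136]
ee_rot: [0.0, 0.97, -0.245, -0.001]
ft_force: [0.5, 0.3, 1.8]
finger_gap: 0.0442
[ 0.55978186 -0.07226242  0.31362026] -0.49465419228477236
```

```bash

python3 -m creep '[{"x":1,"y":2,"z":20,"spin":0},{"x":0,"y":0,"z":20,"spin":0},{"x":0,"y":0,"z":16,"spin":0},{"x":0,"y":0,"z":0,"spin":0}]' 40
python3 -m creep '[{"x":0,"y":0,"z":0,"spin":0},{"x":0,"y":0,"z":0,"spin":0},{"x":0,"y":0,"z":0,"spin":0},{"x":0,"y":0,"z":0,"spin":0},{"x":0,"y":0,"z":0,"spin":0}]' 8 25
python3 -m creep '[{"x":0,"y":0,"z":0,"spin":0},{"x":0,"y":0,"z":0,"spin":0}]'
```

```text
time: 3.15
ee_pos: [0.5599, -0.0747, 0.2579]
ee_rot: [0.0, 0.97, -0.245, -0.001]
ft_force: [0.1, -0.3, 1.1]
finger_gap: 0.04
time: 3.78
ee_pos: [0.559, -0.074, 0.2591]
ee_rot: [-0.0, 0.969, -0.245, -0.002]
ft_force: [-6.8, 4.9, 7.6]
finger_gap: 0.0119
time: 4.03
ee_pos: [0.559, -0.074, 0.2591]
ee_rot: [-0.0, 0.969, -0.245, -0.002]
ft_force: [-8.6, 5.0, 8.8]
finger_gap: 0.0117
```

```bash

python3 -m creep '[{"x":-1,"y":0,"z":-1,"spin":0},{"x":0,"y":0,"z":0,"spin":-0.1},{"x":0,"y":0,"z":0,"spin":-0.1},{"x":0,"y":0,"z":0,"spin":-0.1},{"x":0,"y":0,"z":0,"spin":0}]'
```

```text
time: 4.65
ee_pos: [0.5592, -0.0741, 0.2592]
ee_rot: [-0.0, 0.995, -0.098, -0.0]
ft_force: [2.8, 2.7, -10.2]
finger_gap: 0.0116
```

```bash

python3 -m creep '[{"x":0,"y":0,"z":0.5,"spin":-0.1},{"x":0,"y":0,"z":0,"spin":-0.1},{"x":0,"y":0,"z":0,"spin":-0.1},{"x":0,"y":0,"z":0,"spin":-0.1},{"x":0,"y":0,"z":0,"spin":-0.1}]'
python3 -m creep '[{"x":0,"y":0,"z":0,"spin":-0.1},{"x":0,"y":0,"z":0,"spin":-0.1},{"x":0,"y":0,"z":0,"spin":-0.1},{"x":0,"y":0,"z":0,"spin":-0.1},{"x":0,"y":0,"z":0,"spin":-0.1}]'
python3 -m creep '[{"x":0,"y":0,"z":0,"spin":-0.05},{"x":0,"y":0,"z":0,"spin":0},{"x":0,"y":0,"z":0,"spin":0}]'
python3 - <<'E'
from h import *
s=arm.sense();w,x,y,z=s["ee_rot"];print(s["ee_pos"],2*np.arctan2(y,x),s["moment"])
E
```

```text
time: 5.28
ee_pos: [0.5603, -0.0741, 0.2592]
ee_rot: [0.0, 0.988, 0.151, 0.001]
ft_force: [6.7, 4.0, -10.7]
finger_gap: 0.0118
time: 5.9
ee_pos: [0.5613, -0.0735, 0.2593]
ee_rot: [0.0, 0.92, 0.391, 0.003]
ft_force: [12.8, 9.7, -15.7]
finger_gap: 0.0117
time: 6.28
ee_pos: [0.5613, -0.0733, 0.2593]
ee_rot: [0.0, 0.911, 0.413, 0.003]
ft_force: [12.8, 10.3, -15.2]
finger_gap: 0.0117
[ 0.56134218 -0.07334746  0.2592742 ] 0.8506286478017442 [ 1.55732472 -1.81456222  0.0287774 ]
```

```bash

python3 -m creep '[{"x":0,"y":0,"z":0.7,"spin":0},{"x":0,"y":0,"z":0,"spin":0},{"x":0,"y":0,"z":0,"spin":0}]'
python3 -m creep '[{"x":0,"y":0,"z":0,"spin":0},{"x":0,"y":0,"z":0,"spin":0},{"x":0,"y":0,"z":0,"spin":0},{"x":0,"y":0,"z":0,"spin":0}]' 40
python3 -m creep '[{"x":0,"y":0,"z":-30,"spin":0},{"x":0,"y":0,"z":-30,"spin":0},{"x":0,"y":0,"z":-15,"spin":0.15},{"x":0,"y":0,"z":0,"spin":0.17},{"x":0,"y":0,"z":0,"spin":0.17}]' 45
python3 -m creep '[{"x":0,"y":0,"z":0,"spin":0.15},{"x":0,"y":0,"z":0,"spin":0},{"x":0,"y":0,"z":0,"spin":0}]' 45
python3 - <<'E'
from h import *
s=arm.sense();w,x,y,z=s["ee_rot"];psi=2*np.arctan2(y,x);print(s["ee_pos"],psi)
save("w2",optics.read_camera("wrist")); m=optics.camera_model("wrist")
d=np.array([.572,-.1327])-s["ee_pos"][:2];print("tool d mm",d@[np.cos(psi),np.sin(psi)]*1e3,d@[np.sin(psi),-np.cos(psi)]*1e3)
print(proj(m,[[.572,-.1327,.101],[.56,-.0743,.094]]))
E
```

```text
time: 6.65
ee_pos: [0.5614, -0.0733, 0.2592]
ee_rot: [0.001, 0.911, 0.413, 0.003]
ft_force: [9.7, 10.6, -8.7]
finger_gap: 0.0119
time: 7.15
ee_pos: [0.5593, -0.0745, 0.2586]
ee_rot: [0.0, 0.91, 0.414, 0.0]
ft_force: [-0.7, -1.1, 0.2]
finger_gap: 0.0401
time: 7.78
ee_pos: [0.5593, -0.0744, 0.3339]
ee_rot: [0.0, 0.984, 0.178, 0.0]
ft_force: [0.0, 0.8, 0.2]
finger_gap: 0.0448
time: 8.15
ee_pos: [0.5593, -0.0744, 0.3335]
ee_rot: [0.0, 0.994, 0.108, -0.0]
ft_force: [0.1, 1.0, 0.4]
finger_gap: 0.045
[ 0.55931913 -0.07435837  0.33348029] 0.2171042365630482
tool d mm -0.18375357219221955 59.70357712155861
[[320.45023559 288.73295426]
 [321.62534548 215.79219634]]
```

View pics/w2.png

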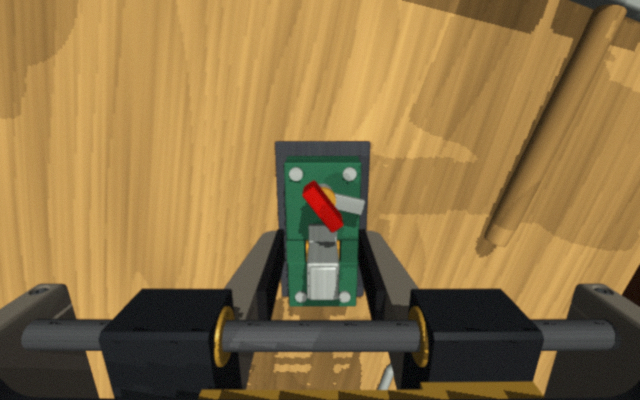

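The foot now points right, at (345,203), about 1.35 rad round and clear of the flange (323,235). The stake's top is at (323,280), centred between the fingers. Next I'll go over the stake, go down and grip.

```bash

python3 -m creep '[{"x":0,"y":30,"z":0,"spin":0.01},{"x":0,"y":30,"z":0,"spin":0},{"x":0,"y":0,"z":25,"spin":0},{"x":0,"y":0,"z":0,"spin":0}]' 45
python3 -m creep '[{"x":0,"y":0,"z":20,"spin":0},{"x":0,"y":0,"z":20,"spin":0},{"x":0,"y":0,"z":11,"spin":0},{"x":0,"y":0,"z":0,"spin":0}]' 45
python3 -m creep '[{"x":0,"y":0,"z":0,"spin":0},{"x":0,"y":0,"z":0,"spin":0},{"x":0,"y":0,"z":0,"spin":0},{"x":0,"y":0,"z":0,"spin":0},{"x":0,"y":0,"z":0,"spin":0}]' 20 30
python3 - <<'E'
from h import *
s=arm.sense();w,x,y,z=s["ee_rot"];psi=2*np.arctan2(y,x);print(s["ee_pos"],psi,s["ft_force"],s["moment"])
E
```

```text
time: 8.7
ee_pos: [0.571, -0.1331, 0.307]
ee_rot: [-0.001, 0.995, 0.102, -0.002]
ft_force: [0.1, -1.1, -0.2]
finger_gap: 0.0451
time: 9.2
ee_pos: [0.5717, -0.1327, 0.2573]
ee_rot: [-0.0, 0.995, 0.102, -0.0]
ft_force: [0.1, 0.7, 0.1]
finger_gap: 0.045
time: 9.82
ee_pos: [0.5725, -0.133, 0.2583]
ee_rot: [0.0, 0.995, 0.102, 0.001]
ft_force: [2.5, 2.1, 5.9]
finger_gap: 0.0259
[ 0.5725413  -0.13301377  0.25834954] 0.20409668971848202 [2.4828908  2.10110063 5.91290898] [ 0.30872688 -0.3027164   0.23030236]
```

```bash

python3 -m creep '[{"x":0,"y":2,"z":-0.5,"spin":0},{"x":0,"y":2,"z":-0.5,"spin":0},{"x":0,"y":2,"z":-0.2,"spin":0},{"x":0,"y":2,"z":0,"spin":0},{"x":0,"y":0,"z":0,"spin":0}]'
python3 - <<'E'
from h import *
s=arm.sense();print(s["ft_force"],s["moment"],s["ee_rot"])
a=optics.read_camera("side");b=optics.read_camera("wrist")
A=cv2.resize(a[185:285,290:400],None,fx=4,fy=4,interpolation=cv2.INTER_CUBIC);B=cv2.resize(b[140:340,230:420],(380,400))
B=B[:400]; save("r1",np.hstack([A,B])[:, :800])
E
```

```text
time: 10.45
ee_pos: [0.5738, -0.1391, 0.2584]
ee_rot: [-0.002, 0.995, 0.101, 0.0]
ft_force: [4.9, 15.0, -1.8]
finger_gap: 0.0259
[ 4.8628671  14.99235587 -1.76695927] [ 2.76597497 -1.18954821  0.19076023] [-1.85864906e-03  9.94865764e-01  1.01185293e-01  4.40411415e-04]
```

View pics/r1.png

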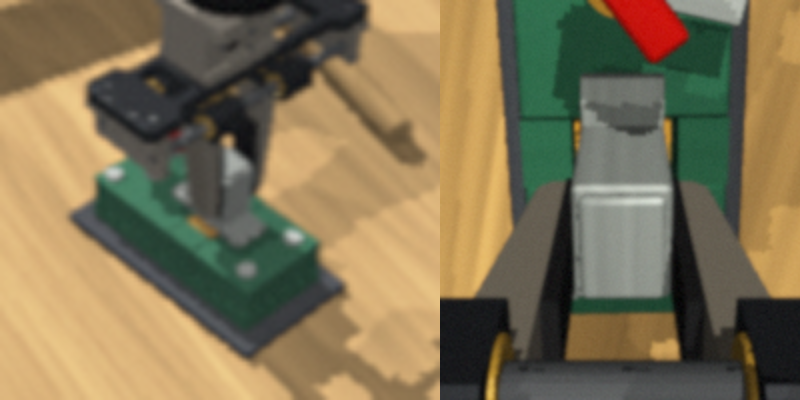

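```bash
cat >> h.py <<'E'
S=np.array([.5722,-.1328]);YAW=.205
def stake_pts(q,th,dy,dz):
    "q (x,y,z) mm in stake frame; tilt th about x (toward +y lean positive) pivot at z=12.5, then shift"
    o=[]
    for x,y,z in q:
        z=z-12.5; Y=y*np.cos(th)+z*np.sin(th)+dy; Z=-y*np.sin(th)+z*np.cos(th)+12.5+20+dz
        c,s=np.cos(YAW),np.sin(YAW); o.append([S[0]+(c*x-s*Y)/1e3,S[1]+(s*x+c*Y)/1e3,Z/1e3])
    return np.array(o)
E
python3 - <<'E'
from h import *
m=optics.camera_model("wrist")
q=[(0,32,36),(0,17,78),(0,-17,78)]
for th,dy in((0,0),(0,-6),(-.06,-3),(-.12,0)): print(th,dy,[(p*2-[460,280]).round(0)[1] for p in proj(m,stake_pts(q,th,dy,0))])
E
```

```text
0 0 [np.float64(79.0), np.float64(179.0), np.float64(298.0)]
0 -6 [np.float64(98.0), np.float64(201.0), np.float64(318.0)]
-0.06 -3 [np.float64(95.0), np.float64(206.0), np.float64(318.0)]
-0.12 0 [np.float64(92.0), np.float64(211.0), np.float64(317.0)]
```

```bash
cat >> h.py <<'E'
def look(tag):
    s=arm.sense();b=optics.read_camera("wrist");save(tag,b)
    p=b[140:310,322:332].mean((1,2));g=np.abs(np.gradient(cv2.GaussianBlur(p[:,None],(1,5),1)[:,0]))
    pk=[(i+140,round(g[i],1)) for i in range(1,len(g)-1) if g[i]>3 and g[i]>=g[i-1] and g[i]>g[i+1]]
    d=s["ee_pos"][:2]-S;c,n=np.cos(YAW),np.sin(YAW)
    print("t",round(s["time"],2),"xy",np.round([d@[c,n]*1e3,d@[-n,c]*1e3,s["ee_pos"][2]*1e3-257],1),"F",np.round(s["ft_force"],1),pk)
E
python3 -c "
from h import *
look('a0')"
python3 -m creep '[{"x":0,"y":1.5,"z":-0.2,"spin":0},{"x":0,"y":1.5,"z":-0.2,"spin":0},{"x":0,"y":0,"z":0,"spin":0}]'
python3 -c "
from h import *
look('a1')"
python3 -m creep '[{"x":0,"y":-4,"z":-0.3,"spin":0},{"x":0,"y":-4,"z":-0.3,"spin":0},{"x":0,"y":-3,"z":-0.2,"spin":0},{"x":0,"y":-3,"z":-0.2,"spin":0},{"x":0,"y":-3,"z":0,"spin":0}]'
python3 -m creep '[{"x":0,"y":-3,"z":0,"spin":0},{"x":0,"y":-1,"z":0,"spin":0},{"x":0,"y":0,"z":0,"spin":0}]'
python3 -c "
from h import *
look('a2')"
```

```text
t 10.55 xy [ 0.3 -6.4  1.4] F [ 5.3 14.4 -2.5] [(178, np.float64(16.9)), (191, np.float64(6.5)), (202, np.float64(8.3)), (207, np.float64(17.8)), (232, np.float64(20.6)), (235, np.float64(13.4)), (239, np.float64(16.5)), (242, np.float64(16.1)), (288, np.float64(24.7)), (296, np.float64(14.9))]
time: 10.98
ee_pos: [0.5743, -0.1418, 0.2583]
ee_rot: [-0.002, 0.995, 0.101, 0.0]
ft_force: [6.2, 14.6, -5.0]
finger_gap: 0.0261
t 10.97 xy [ 0.2 -9.2  1.3] F [ 6.2 14.6 -5. ] [(170, np.float64(3.4)), (176, np.float64(16.1)), (192, np.float64(5.8)), (200, np.float64(6.5)), (204, np.float64(17.6)), (232, np.float64(21.9)), (236, np.float64(17.1)), (239, np.float64(16.3)), (243, np.float64(14.3)), (288, np.float64(25.3)), (293, np.float64(14.8))]
time: 11.65
ee_pos: [0.5716, -0.1287, 0.2601]
ee_rot: [0.002, 0.995, 0.102, 0.001]
ft_force: [6.0, -11.0, -5.5]
finger_gap: 0.0258
time: 12.02
ee_pos: [0.5707, -0.1248, 0.2602]
ee_rot: [0.002, 0.995, 0.102, 0.001]
ft_force: [6.4, -10.8, -6.6]
finger_gap: 0.0261
t 12.03 xy [0.2 8.2 3.2] F [  6.4 -10.8  -6.6] [(142, np.float64(5.5)), (144, np.float64(5.4)), (188, np.float64(8.5)), (212, np.float64(11.2)), (218, np.float64(15.9)), (230, np.float64(15.5)), (236, np.float64(11.5)), (239, np.float64(6.2)), (290, np.float64(26.5)), (308, np.float64(6.3))]
```

```bash
python3 - <<'E'
from h import *
m=optics.camera_model("wrist");e=8.2
for th in(-.15,-.1,-.05,0,.05,.1,.15):
    q=[(0,32,36),(0,32,30),(0,17,36),(0,17,78),(0,-17,78)]
    dy=e-53.5*np.sin(th);dz=2+53.5*(1-np.cos(th))
    print(th,proj(m,stake_pts(q,th,dy,dz))[:,1].round(1))
E
python3 - <<'E'
import cv2,numpy as np
a=cv2.imread('pics/a1.png')[130:310,250:400];b=cv2.imread('pics/a2.png')[130:310,250:400]
cv2.imwrite('pics/cmp.png',cv2.resize(np.hstack([a,b]),None,fx=2.6,fy=2.6,interpolation=cv2.INTER_CUBIC))
E
```

```text
-0.15 [182.9 179.  205.3 245.  297. ]
-0.1 [184.2 180.7 206.8 243.  297.2]
-0.05 [185.7 182.6 208.5 241.1 297.4]
0 [187.2 184.7 210.2 239.2 297.5]
0.05 [188.9 186.8 212.  237.4 297.4]
0.1 [190.8 189.  213.9 235.7 297.3]
0.15 [192.7 191.4 215.9 234.  297.1]
```

View pics/cmp.png

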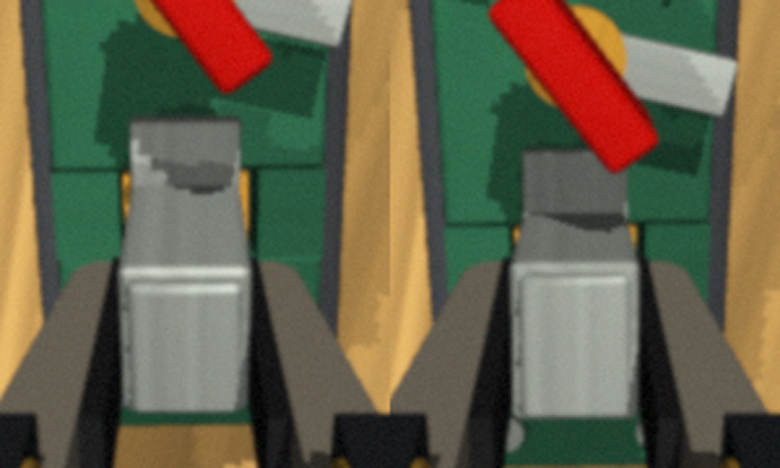

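Left (leaning away): the flange edge is at row 176 and the head edge at row 233. Right (towards the nut): rows 188 and 231. The total lean is about 0.2 rad, possibly less on the away side, so I'll make larger swings.

```bash

python3 -m creep '[{"x":0,"y":4,"z":-0.3,"spin":0},{"x":0,"y":4,"z":-0.3,"spin":0},{"x":0,"y":4,"z":-0.3,"spin":0},{"x":0,"y":4,"z":-0.3,"spin":0},{"x":0,"y":4,"z":-0.3,"spin":0}]'
python3 -m creep '[{"x":0,"y":4,"z":-0.3,"spin":0},{"x":0,"y":2,"z":0,"spin":0},{"x":0,"y":0,"z":0,"spin":0}]'
python3 -c "
from h import *
look('a3')"
python3 -m creep '[{"x":0,"y":-4,"z":-0.4,"spin":0},{"x":0,"y":-4,"z":-0.4,"spin":0},{"x":0,"y":-4,"z":-0.4,"spin":0},{"x":0,"y":-4,"z":-0.4,"spin":0},{"x":0,"y":-4,"z":-0.4,"spin":0}]'
python3 -m creep '[{"x":0,"y":-4,"z":-0.4,"spin":0},{"x":0,"y":-3,"z":0,"spin":0},{"x":0,"y":0,"z":0,"spin":0}]'
python3 -c "
from h import *
look('a4')"
```

```text
time: 12.7
ee_pos: [0.5736, -0.1409, 0.2603]
ee_rot: [-0.002, 0.995, 0.101, -0.0]
ft_force: [6.5, 14.3, -11.9]
finger_gap: 0.0258
time: 13.08
ee_pos: [0.5747, -0.146, 0.2602]
ee_rot: [-0.003, 0.995, 0.101, -0.001]
ft_force: [6.1, 19.4, -11.2]
finger_gap: 0.0255
t 13.07 xy [ -0.3 -13.4   3.2] F [  6.1  19.4 -11.2] [(173, np.float64(15.3)), (192, np.float64(5.9)), (199, np.float64(12.0)), (231, np.float64(22.3)), (235, np.float64(20.6)), (238, np.float64(16.7)), (242, np.float64(15.3)), (285, np.float64(19.7)), (288, np.float64(8.0))]
time: 13.75
ee_pos: [0.5717, -0.1303, 0.2634]
ee_rot: [0.002, 0.995, 0.102, 0.001]
ft_force: [7.3, -9.8, -10.9]
finger_gap: 0.0258
time: 14.12
ee_pos: [0.5703, -0.1234, 0.2639]
ee_rot: [0.002, 0.995, 0.102, 0.001]
ft_force: [6.9, -8.6, -9.1]
finger_gap: 0.0256
t 14.12 xy [0.  9.5 6.9] F [ 6.9 -8.6 -9.1] [(142, np.float64(6.3)), (189, np.float64(8.2)), (211, np.float64(12.5)), (217, np.float64(14.7)), (228, np.float64(16.3)), (233, np.float64(4.8)), (237, np.float64(4.5)), (287, np.float64(26.5)), (307, np.float64(12.5))]
```

```bash

python3 -m creep '[{"x":0,"y":4,"z":-0.5,"spin":0},{"x":0,"y":4,"z":-0.5,"spin":0},{"x":0,"y":4,"z":-0.5,"spin":0},{"x":0,"y":4,"z":-0.5,"spin":0},{"x":0,"y":4,"z":-0.3,"spin":0}]'
python3 -m creep '[{"x":0,"y":4,"z":0,"spin":0},{"x":0,"y":2,"z":0,"spin":0},{"x":0,"y":0,"z":0,"spin":0}]'
python3 -c "
from h import *
look('a5')"
python3 -m creep '[{"x":0,"y":-4,"z":-0.5,"spin":0},{"x":0,"y":-4,"z":-0.5,"spin":0},{"x":0,"y":-4,"z":-0.5,"spin":0},{"x":0,"y":-4,"z":-0.5,"spin":0},{"x":0,"y":-4,"z":-0.3,"spin":0}]'
python3 -m creep '[{"x":0,"y":-4,"z":0,"spin":0},{"x":0,"y":-2,"z":0,"spin":0},{"x":0,"y":0,"z":0,"spin":0}]'
python3 -c "
from h import *
look('a6')
a=cv2.imread('pics/a5.png')[130:310,250:400];b=cv2.imread('pics/a6.png')[130:310,250:400]
c=optics.read_camera('side')[195:285,295:385,::-1]
cv2.imwrite('pics/cmp2.png',np.hstack([cv2.resize(np.hstack([a,b]),None,fx=1.8,fy=1.8,interpolation=cv2.INTER_CUBIC),cv2.resize(c,(250,324))[:, :250]]))
"
```

```text
time: 14.8
ee_pos: [0.5733, -0.14, 0.265]
ee_rot: [-0.002, 0.995, 0.101, -0.001]
ft_force: [7.4, 13.9, -14.1]
finger_gap: 0.0257
time: 15.18
ee_pos: [0.5745, -0.1453, 0.2649]
ee_rot: [-0.003, 0.995, 0.101, -0.001]
ft_force: [6.7, 16.7, -12.1]
finger_gap: 0.0258
t 15.18 xy [ -0.3 -12.8   7.9] F [  6.7  16.7 -12.1] [(173, np.float64(15.5)), (191, np.float64(6.0)), (197, np.float64(8.3)), (229, np.float64(22.1)), (233, np.float64(18.7)), (236, np.float64(16.2)), (240, np.float64(14.3)), (283, np.float64(15.4)), (286, np.float64(4.5))]
time: 15.85
ee_pos: [0.5714, -0.1292, 0.2682]
ee_rot: [0.001, 0.995, 0.102, 0.001]
ft_force: [6.0, -8.4, -12.0]
finger_gap: 0.0256
time: 16.23
ee_pos: [0.5702, -0.1234, 0.2685]
ee_rot: [0.002, 0.995, 0.102, 0.001]
ft_force: [7.2, -8.7, -9.7]
finger_gap: 0.0257
t 16.23 xy [-0.   9.6 11.5] F [ 7.2 -8.7 -9.7] [(142, np.float64(5.5)), (146, np.float64(5.0)), (182, np.float64(3.1)), (188, np.float64(10.0)), (210, np.float64(11.9)), (215, np.float64(12.1)), (226, np.float64(16.0)), (231, np.float64(9.5)), (235, np.float64(3.4)), (284, np.float64(25.3)), (304, np.float64(13.8))]
```

View pics/cmp2.png

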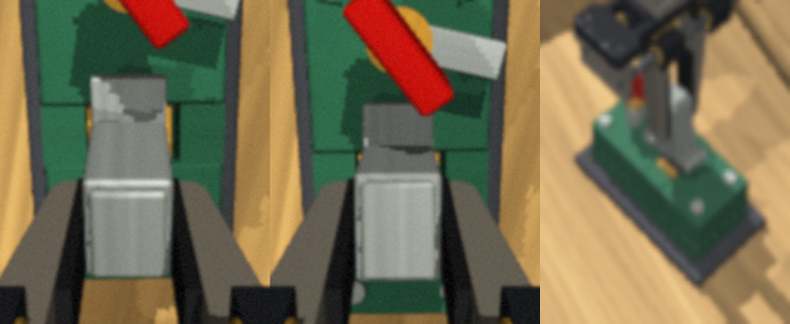

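Left (away): flange and head edges at rows 173 and 229. Right (towards): rows 188 and 226. Both leans are now clearly visible, and the holder is seated. The head rows are drifting, so the head seems to be slipping down in the pads. I'll centre it, measure, and regrip harder.

```bash

python3 -m creep '[{"x":0,"y":4,"z":0,"spin":0},{"x":0,"y":4,"z":0,"spin":0},{"x":0,"y":3,"z":0,"spin":0},{"x":0,"y":0,"z":0,"spin":0}]'
python3 - <<'E'
from h import *
look('a7')
m=optics.camera_model("wrist")
for dz in(0,3,6,9,12):
    q=[(-13,17,78),(13,17,78),(0,17,78),(0,-17,78),(0,32,36)]
    p=proj(m,stake_pts(q,0,0,dz));print(dz,"width",(p[1]-p[0])[0].round(1),p[2:,1].round(1))
a=cv2.imread('pics/a7.png')[150:300,265:385]
cv2.imwrite('pics/a7c.png',cv2.resize(a,None,fx=4,fy=4,interpolation=cv2.INTER_CUBIC))
E
```

```text
time: 16.82
ee_pos: [0.5719, -0.1318, 0.2686]
ee_rot: [-0.001, 0.995, 0.101, 0.0]
ft_force: [3.7, 8.7, -0.5]
finger_gap: 0.0255
t 16.82 xy [-0.1  1.  11.6] F [ 3.7  8.7 -0.5] [(182, np.float64(18.4)), (187, np.float64(6.4)), (205, np.float64(9.2)), (208, np.float64(13.9)), (226, np.float64(15.3)), (232, np.float64(13.0)), (235, np.float64(10.6)), (283, np.float64(26.8)), (296, np.float64(13.4))]
0 width 48.8 [234.6 289.8 186.7]
3 width 49.7 [237.  293.  187.9]
6 width 50.6 [239.4 296.3 189.2]
9 width 51.5 [242.  299.6 190.5]
12 width 52.5 [244.6 303.1 191.9]
```

View pics/a7c.png

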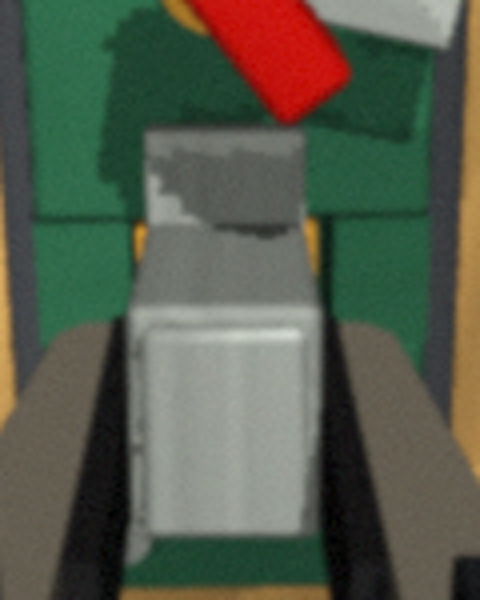

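```bash

python3 -m creep '[{"x":0,"y":0,"z":0,"spin":0},{"x":0,"y":0,"z":0,"spin":0},{"x":0,"y":-0.5,"z":4,"spin":0},{"x":0,"y":0,"z":4,"spin":0},{"x":0,"y":0,"z":0,"spin":0}]' 36
python3 -c "
from h import *
look('b0')"
python3 -m creep '[{"x":0,"y":0,"z":0,"spin":0},{"x":0,"y":0,"z":0,"spin":0},{"x":0,"y":0,"z":0,"spin":0},{"x":0,"y":0,"z":0,"spin":0}]' 20 58
python3 -c "
from h import *
look('b1')"
python3 -m creep '[{"x":0,"y":4,"z":-0.5,"spin":0},{"x":0,"y":4,"z":-0.5,"spin":0},{"x":0,"y":4,"z":-0.5,"spin":0},{"x":0,"y":2,"z":0,"spin":0},{"x":0,"y":0,"z":0,"spin":0}]'
python3 -c "
from h import *
look('b2')"
```

```text
time: 17.5
ee_pos: [0.5714, -0.1326, 0.2603]
ee_rot: [-0.0, 0.995, 0.102, -0.0]
ft_force: [0.5, -0.2, -0.6]
finger_gap: 0.0359
t 17.5 xy [-0.7  0.4  3.3] F [ 0.5 -0.2 -0.6] [(183, np.float64(19.2)), (191, np.float64(6.5)), (207, np.float64(9.2)), (211, np.float64(13.2)), (229, np.float64(15.4)), (233, np.float64(3.4)), (236, np.float64(10.9)), (239, np.float64(9.3)), (290, np.float64(26.1)), (301, np.float64(12.8))]
time: 18.05
ee_pos: [0.5721, -0.1325, 0.261]
ee_rot: [0.0, 0.995, 0.102, 0.001]
ft_force: [4.9, 1.6, -4.2]
finger_gap: 0.0257
t 18.05 xy [-0.   0.4  4. ] F [ 4.9  1.6 -4.2] [(182, np.float64(19.3)), (191, np.float64(6.5)), (206, np.float64(9.3)), (210, np.float64(15.9)), (228, np.float64(15.5)), (235, np.float64(11.2)), (238, np.float64(10.7)), (289, np.float64(25.5)), (301, np.float64(13.6))]
time: 18.73
ee_pos: [0.5742, -0.1432, 0.2611]
ee_rot: [-0.003, 0.995, 0.101, -0.001]
ft_force: [6.8, 22.4, -10.6]
finger_gap: 0.0259
t 18.73 xy [ -0.1 -10.5   4.1] F [  6.8  22.4 -10.6] [(175, np.float64(16.2)), (194, np.float64(6.1)), (202, np.float64(8.2)), (228, np.float64(18.2)), (231, np.float64(10.1)), (234, np.float64(15.2)), (238, np.float64(15.5)), (286, np.float64(25.0)), (290, np.float64(13.4))]
```

```bash

python3 -m creep '[{"x":0,"y":-5,"z":-0.5,"spin":0},{"x":0,"y":-5,"z":-0.5,"spin":0},{"x":0,"y":-5,"z":-0.5,"spin":0},{"x":0,"y":-5,"z":-0.5,"spin":0},{"x":0,"y":-5,"z":0,"spin":0}]'
python3 -c "
from h import *
look('b3')"
python3 -m creep '[{"x":0,"y":5,"z":-0.5,"spin":0},{"x":0,"y":5,"z":-0.5,"spin":0},{"x":0,"y":5,"z":-0.5,"spin":0},{"x":0,"y":5,"z":-0.5,"spin":0},{"x":0,"y":5,"z":0,"spin":0}]'
python3 -c "
from h import *
look('b4')"
python3 -m creep '[{"x":0,"y":-5,"z":-0.5,"spin":0},{"x":0,"y":-5,"z":-0.5,"spin":0},{"x":0,"y":-5,"z":-0.5,"spin":0},{"x":0,"y":-5,"z":-0.5,"spin":0},{"x":0,"y":-5,"z":0,"spin":0}]'
python3 -c "
from h import *
look('b5')"
```

```text
time: 19.4
ee_pos: [0.5705, -0.1241, 0.2641]
ee_rot: [0.003, 0.995, 0.103, 0.002]
ft_force: [8.2, -19.2, -14.5]
finger_gap: 0.0256
t 19.4 xy [0.1 8.8 7.1] F [  8.2 -19.2 -14.5] [(143, np.float64(5.7)), (182, np.float64(3.7)), (188, np.float64(10.3)), (211, np.float64(11.8)), (215, np.float64(13.8)), (228, np.float64(16.6)), (234, np.float64(5.9)), (237, np.float64(3.7)), (289, np.float64(25.9)), (306, np.float64(13.1))]
time: 20.08
ee_pos: [0.5742, -0.1432, 0.265]
ee_rot: [-0.004, 0.995, 0.101, -0.001]
ft_force: [7.2, 25.7, -9.8]
finger_gap: 0.0255
t 20.07 xy [ -0.2 -10.6   8. ] F [ 7.2 25.7 -9.8] [(175, np.float64(18.0)), (192, np.float64(4.9)), (200, np.float64(4.1)), (226, np.float64(18.0)), (230, np.float64(9.3)), (233, np.float64(15.7)), (236, np.float64(14.7)), (284, np.float64(23.6)), (288, np.float64(10.5))]
time: 20.75
ee_pos: [0.5704, -0.124, 0.268]
ee_rot: [0.003, 0.995, 0.103, 0.001]
ft_force: [8.3, -18.1, -15.1]
finger_gap: 0.0255
t 20.75 xy [ 0.  9. 11.] F [  8.3 -18.1 -15.1] [(143, np.float64(5.0)), (182, np.float64(3.5)), (187, np.float64(11.9)), (210, np.float64(9.0)), (214, np.float64(10.6)), (226, np.float64(16.2)), (232, np.float64(6.2)), (287, np.float64(25.5)), (303, np.float64(13.6))]
```

```bash

python3 -m creep '[{"x":0,"y":5,"z":-0.6,"spin":0},{"x":0,"y":5,"z":-0.6,"spin":0},{"x":0,"y":5,"z":-0.6,"spin":0},{"x":0,"y":5,"z":-0.5,"spin":0},{"x":0,"y":5,"z":0,"spin":0}]'
python3 -m creep '[{"x":0,"y":-5,"z":-0.6,"spin":0},{"x":0,"y":-5,"z":-0.6,"spin":0},{"x":0,"y":-5,"z":-0.6,"spin":0},{"x":0,"y":-5,"z":-0.5,"spin":0},{"x":0,"y":-5,"z":0,"spin":0}]'
python3 -c "
from h import *
look('b6')"
python3 -m creep '[{"x":0,"y":4,"z":0,"spin":0},{"x":0,"y":4,"z":0,"spin":0},{"x":0,"y":4,"z":0,"spin":0},{"x":0,"y":0,"z":0,"spin":0}]'
python3 - <<'E'
from h import *
look('b7')
m=optics.camera_model("wrist")
for dz in(0,3,6,9,12,15):
    p=proj(m,stake_pts([(0,17,78),(0,-17,78),(0,32,36)],0,0,dz));print(dz,p[:,1].round(1))
E
```

```text
time: 21.42
ee_pos: [0.5742, -0.1432, 0.2693]
ee_rot: [-0.004, 0.995, 0.101, -0.001]
ft_force: [5.4, 24.6, -10.2]
finger_gap: 0.0258
time: 22.05
ee_pos: [0.5703, -0.1238, 0.2724]
ee_rot: [0.003, 0.995, 0.103, 0.001]
ft_force: [9.0, -16.3, -16.5]
finger_gap: 0.0257
t 22.05 xy [-0.   9.2 15.4] F [  9.  -16.3 -16.5] [(142, np.float64(4.9)), (180, np.float64(4.0)), (187, np.float64(13.1)), (209, np.float64(8.3)), (212, np.float64(9.7)), (225, np.float64(15.7)), (230, np.float64(7.1)), (285, np.float64(24.7)), (300, np.float64(13.3))]
time: 22.6
ee_pos: [0.5718, -0.1315, 0.2725]
ee_rot: [-0.003, 0.995, 0.101, -0.0]
ft_force: [4.7, 15.8, -3.8]
finger_gap: 0.0257
t 22.6 xy [-0.1  1.4 15.5] F [ 4.7 15.8 -3.8] [(183, np.float64(18.9)), (189, np.float64(6.0)), (208, np.float64(5.8)), (224, np.float64(15.5)), (230, np.float64(10.2)), (233, np.float64(6.7)), (284, np.float64(24.8)), (294, np.float64(13.3))]
0 [232.9 287.  186.3]
3 [235.1 290.  187.5]
6 [237.5 293.1 188.7]
9 [239.9 296.4 190. ]
12 [242.4 299.7 191.3]
15 [245.1 303.2 192.6]
```

```bash

python3 -m creep '[{"x":0,"y":4,"z":0,"spin":0},{"x":0,"y":0,"z":0,"spin":0}]'
python3 -m creep '[{"x":0,"y":0,"z":0,"spin":0},{"x":0,"y":0,"z":0,"spin":0},{"x":0,"y":0,"z":3,"spin":0},{"x":0,"y":0,"z":4,"spin":0},{"x":0,"y":0,"z":0,"spin":0}]' 36
python3 -c "
from h import *
look('c0')"
python3 -m creep '[{"x":0,"y":0,"z":0,"spin":0},{"x":0,"y":0,"z":0,"spin":0},{"x":0,"y":0,"z":0,"spin":0},{"x":0,"y":0,"z":0,"spin":0}]' 20 60
python3 -c "
from h import *
look('c1')"
python3 -m creep '[{"x":0,"y":4,"z":-0.7,"spin":0},{"x":0,"y":4,"z":-0.7,"spin":0},{"x":0,"y":3,"z":-0.6,"spin":0},{"x":0,"y":0,"z":0,"spin":0}]'
python3 -m creep '[{"x":0,"y":-5,"z":-0.7,"spin":0},{"x":0,"y":-5,"z":-0.7,"spin":0},{"x":0,"y":-5,"z":-0.6,"spin":0},{"x":0,"y":-5,"z":-0.5,"spin":0},{"x":0,"y":-5,"z":0,"spin":0}]'
python3 -c "
from h import *
look('c2')"
python3 -m creep '[{"x":0,"y":5,"z":-0.7,"spin":0},{"x":0,"y":5,"z":-0.7,"spin":0},{"x":0,"y":5,"z":-0.6,"spin":0},{"x":0,"y":5,"z":-0.5,"spin":0},{"x":0,"y":5,"z":0,"spin":0}]'
python3 -c "
from h import *
look('c3')"
```

```text
time: 22.9
ee_pos: [0.5725, -0.1352, 0.2725]
ee_rot: [-0.003, 0.995, 0.101, -0.0]
ft_force: [5.0, 16.9, -4.1]
finger_gap: 0.0254
time: 23.52
ee_pos: [0.5725, -0.1375, 0.2655]
ee_rot: [-0.0, 0.995, 0.102, -0.0]
ft_force: [0.8, -0.4, -0.2]
finger_gap: 0.0361
t 23.52 xy [-0.7 -4.6  8.5] F [ 0.8 -0.4 -0.2] [(177, np.float64(18.9)), (192, np.float64(6.7)), (198, np.float64(7.2)), (222, np.float64(15.3)), (225, np.float64(5.3)), (228, np.float64(13.7)), (232, np.float64(7.7)), (284, np.float64(27.2)), (292, np.float64(13.0))]
time: 24.08
ee_pos: [0.5731, -0.1374, 0.2661]
ee_rot: [0.0, 0.995, 0.102, 0.001]
ft_force: [5.8, 0.0, -3.7]
finger_gap: 0.0257
t 24.07 xy [-0.  -4.7  9.1] F [ 5.8  0.  -3.7] [(176, np.float64(19.5)), (192, np.float64(6.6)), (198, np.float64(4.0)), (221, np.float64(15.2)), (228, np.float64(8.4)), (231, np.float64(9.1)), (283, np.float64(26.8)), (291, np.float64(13.7))]
time: 24.62
ee_pos: [0.5746, -0.1451, 0.2662]
ee_rot: [-0.004, 0.995, 0.101, -0.001]
ft_force: [8.9, 21.5, -14.2]
finger_gap: 0.0258
time: 25.25
ee_pos: [0.5706, -0.1259, 0.2695]
ee_rot: [0.003, 0.995, 0.103, 0.001]
ft_force: [10.4, -17.6, -19.4]
finger_gap: 0.0255
t 25.25 xy [-0.1  7.1 12.5] F [ 10.4 -17.6 -19.4] [(176, np.float64(3.4)), (184, np.float64(19.7)), (188, np.float64(5.0)), (207, np.float64(5.7)), (210, np.float64(6.3)), (221, np.float64(16.4)), (226, np.float64(7.2)), (284, np.float64(22.2)), (300, np.float64(13.2))]
time: 25.92
ee_pos: [0.5747, -0.1452, 0.2712]
ee_rot: [-0.004, 0.995, 0.101, -0.001]
ft_force: [8.4, 21.7, -13.2]
finger_gap: 0.0254
t 25.93 xy [ -0.1 -12.7  14.2] F [  8.4  21.7 -13.2] [(163, np.float64(3.3)), (171, np.float64(18.1)), (179, np.float64(7.5)), (185, np.float64(10.3)), (196, np.float64(9.8)), (219, np.float64(15.7)), (223, np.float64(6.5)), (226, np.float64(14.8)), (229, np.float64(12.9)), (279, np.float64(14.6))]
```

```bash

python3 -m creep '[{"x":0,"y":-5,"z":-0.4,"spin":0},{"x":0,"y":-5,"z":-0.4,"spin":0},{"x":0,"y":-5,"z":-0.4,"spin":0},{"x":0,"y":-5,"z":-0.4,"spin":0},{"x":0,"y":-5,"z":0,"spin":0}]'
python3 -m creep '[{"x":0,"y":5,"z":-0.5,"spin":0},{"x":0,"y":5,"z":-0.5,"spin":0},{"x":0,"y":5,"z":-0.5,"spin":0},{"x":0,"y":5,"z":-0.5,"spin":0},{"x":0,"y":5,"z":0,"spin":0}]'
python3 -m creep '[{"x":0,"y":-5,"z":-0.4,"spin":0},{"x":0,"y":-5,"z":-0.4,"spin":0},{"x":0,"y":-5,"z":-0.4,"spin":0},{"x":0,"y":-5,"z":-0.4,"spin":0},{"x":0,"y":-5,"z":0,"spin":0}]'
python3 -c "
from h import *
look('c4')"
python3 -m creep '[{"x":0,"y":5,"z":-0.5,"spin":0},{"x":0,"y":5,"z":-0.5,"spin":0},{"x":0,"y":3,"z":0,"spin":0},{"x":0,"y":0,"z":0,"spin":0}]'
python3 - <<'E'
from h import *
look('c5'); save('c5s',optics.read_camera('side'))
a=cv2.imread('pics/c5.png')[130:310,250:400];b=cv2.imread('pics/c5s.png')[195:285,300:375];c=cv2.imread('pics/a7.png')[130:310,250:400]
cv2.imwrite('pics/v11.png',np.hstack([cv2.resize(a,None,fx=2.5,fy=2.5,interpolation=2),cv2.resize(b,(375,450),interpolation=2)]))
E
```

```text
time: 26.6
ee_pos: [0.5708, -0.1259, 0.2741]
ee_rot: [0.003, 0.995, 0.103, 0.001]
ft_force: [9.1, -16.1, -15.7]
finger_gap: 0.026
time: 27.22
ee_pos: [0.5747, -0.1454, 0.275]
ee_rot: [-0.003, 0.995, 0.101, -0.001]
ft_force: [6.8, 19.9, -10.3]
finger_gap: 0.0256
time: 27.85
ee_pos: [0.5707, -0.1258, 0.2777]
ee_rot: [0.003, 0.995, 0.103, 0.001]
ft_force: [8.5, -15.7, -14.6]
finger_gap: 0.0255
t 27.85 xy [-0.   7.2 20.7] F [  8.5 -15.7 -14.6] [(173, np.float64(3.2)), (182, np.float64(20.9)), (187, np.float64(6.3)), (203, np.float64(3.6)), (206, np.float64(3.6)), (217, np.float64(17.6)), (279, np.float64(22.8)), (293, np.float64(13.2))]
time: 28.4
ee_pos: [0.5724, -0.1342, 0.2781]
ee_rot: [-0.003, 0.995, 0.101, -0.0]
ft_force: [6.4, 15.8, -10.7]
finger_gap: 0.0256
t 28.4 xy [-0.1 -1.4 21.1] F [  6.4  15.8 -10.7] [(178, np.float64(19.8)), (189, np.float64(5.1)), (193, np.float64(6.6)), (198, np.float64(10.7)), (202, np.float64(15.7)), (217, np.float64(15.9)), (223, np.float64(5.7)), (226, np.float64(4.5)), (278, np.float64(25.0)), (287, np.float64(14.2))]
```

View pics/v11.png

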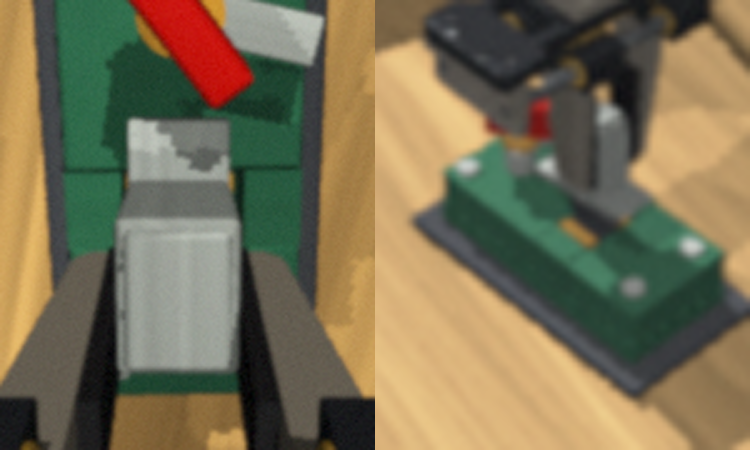

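The holder is down and the stake has clearly risen. The flange edge is at about row 178, with the tang visible in the side view near (585,215). I'll regrip lower and continue.

```bash

python3 -m creep '[{"x":0,"y":0,"z":0,"spin":0},{"x":0,"y":0,"z":0,"spin":0},{"x":0.5,"y":-4,"z":3,"spin":0},{"x":0,"y":0,"z":4,"spin":0},{"x":0,"y":0,"z":0,"spin":0}]' 36
python3 -c "
from h import *
look('d0')"
python3 -m creep '[{"x":0,"y":0,"z":0,"spin":0},{"x":0,"y":0,"z":0,"spin":0},{"x":0,"y":0,"z":0,"spin":0},{"x":0,"y":0,"z":0,"spin":0}]' 20 60
python3 -m creep '[{"x":0,"y":4,"z":-0.4,"spin":0},{"x":0,"y":4,"z":-0.4,"spin":0},{"x":0,"y":4,"z":-0.4,"spin":0},{"x":0,"y":4,"z":-0.4,"spin":0},{"x":0,"y":0,"z":0,"spin":0}]'
python3 -c "
from h import *
look('d1')"
python3 -m creep '[{"x":0,"y":-5,"z":-0.5,"spin":0},{"x":0,"y":-5,"z":-0.5,"spin":0},{"x":0,"y":-5,"z":-0.5,"spin":0},{"x":0,"y":-5,"z":-0.5,"spin":0},{"x":0,"y":-4,"z":0,"spin":0}]'
python3 -c "
from h import *
look('d2')"
```

```text
time: 29.12
ee_pos: [0.572, -0.1324, 0.2718]
ee_rot: [-0.0, 0.995, 0.102, -0.0]
ft_force: [0.8, -0.8, 0.6]
finger_gap: 0.0363
t 29.12 xy [-0.2  0.4 14.8] F [ 0.8 -0.8  0.6] [(180, np.float64(20.5)), (191, np.float64(6.3)), (197, np.float64(9.0)), (202, np.float64(7.6)), (205, np.float64(15.0)), (220, np.float64(15.3)), (224, np.float64(3.3)), (226, np.float64(9.6)), (230, np.float64(3.2)), (284, np.float64(25.5)), (292, np.float64(13.3))]
time: 29.68
ee_pos: [0.5725, -0.1324, 0.2723]
ee_rot: [0.0, 0.995, 0.102, 0.0]
ft_force: [3.1, 1.3, -1.9]
finger_gap: 0.0257
time: 30.3
ee_pos: [0.575, -0.1453, 0.2723]
ee_rot: [-0.004, 0.995, 0.101, -0.001]
ft_force: [6.4, 21.2, -9.6]
finger_gap: 0.0258
t 30.3 xy [  0.2 -12.8  15.3] F [ 6.4 21.2 -9.6] [(171, np.float64(18.9)), (180, np.float64(9.5)), (196, np.float64(13.2)), (219, np.float64(15.9)), (223, np.float64(3.8)), (226, np.float64(12.8)), (229, np.float64(13.0)), (280, np.float64(14.3))]
time: 30.98
ee_pos: [0.5713, -0.1268, 0.2749]
ee_rot: [0.003, 0.995, 0.103, 0.001]
ft_force: [8.0, -17.5, -16.9]
finger_gap: 0.026
t 30.98 xy [ 0.3  6.1 17.9] F [  8.  -17.5 -16.9] [(174, np.float64(3.5)), (182, np.float64(21.6)), (189, np.float64(5.6)), (202, np.float64(6.7)), (205, np.float64(5.7)), (218, np.float64(16.5)), (225, np.float64(6.1)), (282, np.float64(23.4)), (294, np.float64(14.5))]
```

```bash

python3 -m creep '[{"x":0,"y":6,"z":-0.5,"spin":0},{"x":0,"y":6,"z":-0.5,"spin":0},{"x":0,"y":6,"z":-0.5,"spin":0},{"x":0,"y":6,"z":-0.4,"spin":0},{"x":0,"y":5,"z":0,"spin":0}]'
python3 -c "
from h import *
look('d3')"
python3 -m creep '[{"x":0,"y":-6,"z":-0.4,"spin":0},{"x":0,"y":-6,"z":-0.4,"spin":0},{"x":0,"y":-6,"z":-0.4,"spin":0},{"x":0,"y":-6,"z":-0.3,"spin":0},{"x":0,"y":-5,"z":0,"spin":0}]'
python3 -c "
from h import *
look('d4')"
python3 -m creep '[{"x":0,"y":6,"z":-0.5,"spin":0},{"x":0,"y":6,"z":-0.5,"spin":0},{"x":0,"y":6,"z":-0.5,"spin":0},{"x":0,"y":6,"z":-0.4,"spin":0},{"x":0,"y":5,"z":0,"spin":0}]'
python3 -c "
from h import *
look('d5')"
```

```text
time: 31.65
ee_pos: [0.576, -0.1501, 0.2757]
ee_rot: [-0.004, 0.995, 0.101, -0.001]
ft_force: [6.6, 20.5, -12.6]
finger_gap: 0.0257
t 31.65 xy [  0.2 -17.7  18.7] F [  6.6  20.5 -12.6] [(166, np.float64(35.7)), (192, np.float64(14.4)), (217, np.float64(16.8)), (221, np.float64(12.7)), (224, np.float64(18.6)), (228, np.float64(14.9)), (277, np.float64(13.4))]
time: 32.33
ee_pos: [0.5714, -0.1268, 0.279]
ee_rot: [0.003, 0.995, 0.103, 0.001]
ft_force: [6.2, -16.7, -11.7]
finger_gap: 0.0254
t 32.33 xy [ 0.5  6.  22. ] F [  6.2 -16.7 -11.7] [(175, np.float64(3.3)), (181, np.float64(21.1)), (188, np.float64(5.4)), (198, np.float64(6.7)), (202, np.float64(8.4)), (205, np.float64(15.0)), (216, np.float64(17.7)), (219, np.float64(3.1)), (222, np.float64(8.1)), (280, np.float64(20.4)), (291, np.float64(15.3))]
time: 33.0
ee_pos: [0.576, -0.1503, 0.2791]
ee_rot: [-0.003, 0.995, 0.101, -0.001]
ft_force: [7.6, 19.4, -14.2]
finger_gap: 0.0254
t 33.0 xy [  0.2 -18.   22.1] F [  7.6  19.4 -14.2] [(164, np.float64(33.9)), (190, np.float64(14.3)), (216, np.float64(17.8)), (219, np.float64(12.9)), (222, np.float64(18.9)), (226, np.float64(14.4)), (275, np.float64(13.7))]
```

```bash

python3 -m creep '[{"x":0,"y":-6,"z":-0.5,"spin":0},{"x":0,"y":-6,"z":-0.5,"spin":0},{"x":0,"y":-6,"z":-0.5,"spin":0},{"x":0,"y":-6,"z":-0.3,"spin":0},{"x":0,"y":-5,"z":0,"spin":0}]'
python3 -c "
from h import *
look('d6')"
python3 -m creep '[{"x":0,"y":6,"z":-0.5,"spin":0},{"x":0,"y":6,"z":-0.5,"spin":0},{"x":0,"y":6,"z":-0.5,"spin":0},{"x":0,"y":5,"z":-0.4,"spin":0},{"x":0,"y":0,"z":0,"spin":0}]'
python3 -c "
from h import *
look('d7')"
python3 -m creep '[{"x":0,"y":-5,"z":-0.5,"spin":0},{"x":0,"y":-5,"z":-0.3,"spin":0},{"x":0,"y":-3,"z":0,"spin":0},{"x":0,"y":0,"z":0,"spin":0}]'
python3 -c "
from h import *
look('d8')"
```

```text
time: 33.67
ee_pos: [0.5715, -0.1264, 0.2828]
ee_rot: [0.003, 0.995, 0.103, 0.001]
ft_force: [6.6, -13.7, -9.5]
finger_gap: 0.0257
t 33.67 xy [ 0.6  6.4 25.8] F [  6.6 -13.7  -9.5] [(174, np.float64(3.1)), (181, np.float64(21.1)), (187, np.float64(6.3)), (196, np.float64(6.1)), (201, np.float64(14.1)), (205, np.float64(21.4)), (213, np.float64(18.0)), (219, np.float64(8.4)), (277, np.float64(18.4)), (289, np.float64(14.6))]
time: 34.35
ee_pos: [0.575, -0.1477, 0.2847]
ee_rot: [0.0, 0.995, 0.102, -0.0]
ft_force: [0.5, 0.6, -2.4]
finger_gap: 0.0252
t 34.35 xy [ -0.3 -15.2  27.7] F [ 0.5  0.6 -2.4] [(177, np.float64(41.9)), (188, np.float64(5.5)), (201, np.float64(19.2)), (213, np.float64(16.9)), (219, np.float64(5.1)), (274, np.float64(15.8)), (283, np.float64(5.0)), (287, np.float64(5.3))]
time: 34.9
ee_pos: [0.5726, -0.134, 0.2856]
ee_rot: [0.0, 0.995, 0.102, 0.0]
ft_force: [0.5, 0.9, -2.7]
finger_gap: 0.0255
t 34.9 xy [ 0.1 -1.2 28.6] F [ 0.5  0.9 -2.7] [(178, np.float64(20.7)), (186, np.float64(7.5)), (189, np.float64(3.4)), (201, np.float64(19.5)), (213, np.float64(16.9)), (219, np.float64(5.3)), (275, np.float64(22.3)), (281, np.float64(13.3))]
```

The stake came free during a swing: Fz is now only its weight and the side load is nil. It has frozen in the pads leaning towards the nut. I'll raise it, move it over the flat top of the holder (away from the nut), and rest its base there lightly while gripped, to square it up.

```bash

python3 -m creep '[{"x":0,"y":0,"z":-6,"spin":0},{"x":0,"y":0,"z":-6,"spin":0},{"x":0,"y":12,"z":0,"spin":0},{"x":0,"y":12,"z":0,"spin":0},{"x":0,"y":12,"z":0,"spin":0}]'
python3 -m creep '[{"x":0,"y":0,"z":3,"spin":0},{"x":0,"y":0,"z":3,"spin":0},{"x":0,"y":0,"z":2,"spin":0},{"x":0,"y":0,"z":0,"spin":0}]'
python3 -m creep '[{"x":0,"y":0,"z":1,"spin":0},{"x":0,"y":0,"z":1,"spin":0},{"x":0,"y":0,"z":0,"spin":0}]'
python3 -m creep '[{"x":0,"y":0,"z":1,"spin":0},{"x":0,"y":0,"z":1,"spin":0},{"x":0,"y":0,"z":0,"spin":0}]'
python3 -c "
from h import *
look('e0')"
```

```text
time: 35.58
ee_pos: [0.58, -0.1708, 0.2974]
ee_rot: [0.0, 0.995, 0.102, -0.0]
ft_force: [0.2, -0.1, -3.6]
finger_gap: 0.0255
time: 36.08
ee_pos: [0.5798, -0.1693, 0.2893]
ee_rot: [-0.0, 0.995, 0.102, -0.0]
ft_force: [-0.3, 0.8, -2.9]
finger_gap: 0.0254
time: 36.45
ee_pos: [0.5799, -0.1696, 0.2876]
ee_rot: [0.0, 0.995, 0.102, -0.0]
ft_force: [-0.2, 0.8, -2.3]
finger_gap: 0.0257
time: 36.83
ee_pos: [0.5799, -0.1696, 0.2855]
ee_rot: [-0.0, 0.995, 0.102, -0.0]
ft_force: [-0.0, 0.6, -3.7]
finger_gap: 0.0257
t 36.83 xy [ -0.  -37.6  28.5] F [-0.   0.6 -3.7] [(143, np.float64(3.2)), (171, np.float64(5.3)), (177, np.float64(44.0)), (187, np.float64(5.8)), (201, np.float64(19.4)), (213, np.float64(16.9)), (219, np.float64(5.4)), (273, np.float64(12.3)), (277, np.float64(6.6)), (284, np.float64(8.8))]
```

```bash

python3 -m creep '[{"x":0,"y":0,"z":1,"spin":0},{"x":0,"y":0,"z":0.5,"spin":0},{"x":0,"y":0,"z":0,"spin":0}]'
python3 -m creep '[{"x":0,"y":0,"z":1,"spin":0},{"x":0,"y":0,"z":0.5,"spin":0},{"x":0,"y":0,"z":0,"spin":0}]'
python3 -c "
from h import *
look('e1')"
```

```text
time: 37.25
ee_pos: [0.58, -0.1696, 0.2844]
ee_rot: [0.0, 0.995, 0.102, 0.0]
ft_force: [-1.2, 0.7, 0.9]
finger_gap: 0.0254
time: 37.62
ee_pos: [0.5801, -0.1697, 0.2841]
ee_rot: [0.0, 0.995, 0.102, 0.0]
ft_force: [-5.4, 0.1, 12.8]
finger_gap: 0.0256
t 37.62 xy [  0.2 -37.8  27.1] F [-5.4  0.1 12.8] [(144, np.float64(3.5)), (171, np.float64(4.3)), (177, np.float64(44.5)), (189, np.float64(5.3)), (201, np.float64(19.2)), (213, np.float64(17.0)), (274, np.float64(14.3)), (277, np.float64(8.8)), (284, np.float64(10.4))]
```

```bash

python3 -m creep '[{"x":0,"y":0,"z":0,"spin":0},{"x":0,"y":1.5,"z":0,"spin":0},{"x":0,"y":1.5,"z":0,"spin":0},{"x":0,"y":1,"z":0,"spin":0},{"x":0,"y":0,"z":0,"spin":0}]' 20 8
python3 -c "
from h import *
look('e2')"
python3 -m creep '[{"x":0,"y":1,"z":0.3,"spin":0},{"x":0,"y":1,"z":0.3,"spin":0},{"x":0,"y":0,"z":0,"spin":0}]'
python3 -c "
from h import *
look('e3')"
```

```text
time: 38.3
ee_pos: [0.581, -0.1737, 0.2832]
ee_rot: [0.0, 0.995, 0.102, 0.0]
ft_force: [-2.6, 0.7, 6.8]
finger_gap: 0.0257
t 38.3 xy [  0.3 -41.8  26.2] F [-2.6  0.7  6.8] [(167, np.float64(5.5)), (175, np.float64(31.6)), (188, np.float64(5.7)), (199, np.float64(15.6)), (216, np.float64(14.8)), (219, np.float64(4.0)), (221, np.float64(10.6)), (225, np.float64(4.8)), (276, np.float64(11.5)), (279, np.float64(7.5)), (284, np.float64(10.6))]
time: 38.72
ee_pos: [0.5814, -0.1757, 0.2826]
ee_rot: [0.0, 0.995, 0.102, 0.0]
ft_force: [-1.2, -1.1, 5.8]
finger_gap: 0.0259
t 38.73 xy [  0.2 -43.9  25.6] F [-1.2 -1.1  5.8] [(164, np.float64(5.5)), (174, np.float64(27.6)), (190, np.float64(5.4)), (198, np.float64(13.8)), (217, np.float64(15.4)), (223, np.float64(11.7)), (226, np.float64(8.1)), (277, np.float64(10.2)), (280, np.float64(3.4)), (283, np.float64(8.0))]
```

```bash

python3 -m creep '[{"x":0,"y":1,"z":0.4,"spin":0},{"x":0,"y":0,"z":0,"spin":0}]' 20 8
python3 -c "
from h import *
look('e4')"
python3 -m creep '[{"x":0,"y":1,"z":0.4,"spin":0},{"x":0,"y":0,"z":0,"spin":0}]'
python3 -c "
from h import *
look('e5')"
python3 -m creep '[{"x":0,"y":1,"z":0.4,"spin":0},{"x":0,"y":0,"z":0,"spin":0}]'
python3 -c "
from h import *
look('e6')"
```

```text
time: 39.02
ee_pos: [0.5816, -0.1768, 0.2822]
ee_rot: [0.0, 0.995, 0.102, 0.0]
ft_force: [-1.8, -1.1, 5.2]
finger_gap: 0.0257
t 39.02 xy [  0.2 -44.9  25.2] F [-1.8 -1.1  5.2] [(163, np.float64(5.5)), (168, np.float64(12.8)), (173, np.float64(29.1)), (190, np.float64(6.7)), (198, np.float64(13.0)), (218, np.float64(15.2)), (224, np.float64(12.0)), (227, np.float64(9.6)), (277, np.float64(10.5)), (280, np.float64(6.0)), (284, np.float64(11.7))]
time: 39.33
ee_pos: [0.5818, -0.1777, 0.2819]
ee_rot: [0.0, 0.995, 0.102, 0.0]
ft_force: [-2.1, -0.5, 7.3]
finger_gap: 0.0261
t 39.33 xy [  0.3 -46.   24.9] F [-2.1 -0.5  7.3] [(162, np.float64(5.4)), (167, np.float64(13.1)), (173, np.float64(25.8)), (190, np.float64(5.3)), (198, np.float64(11.8)), (219, np.float64(15.0)), (222, np.float64(3.7)), (225, np.float64(12.6)), (228, np.float64(11.2)), (278, np.float64(9.8)), (281, np.float64(3.4)), (284, np.float64(9.8))]
time: 39.62
ee_pos: [0.582, -0.1788, 0.2815]
ee_rot: [0.0, 0.995, 0.102, 0.001]
ft_force: [-1.9, -1.2, 7.3]
finger_gap: 0.0261
t 39.62 xy [  0.3 -47.   24.5] F [-1.9 -1.2  7.3] [(160, np.float64(5.4)), (166, np.float64(13.5)), (172, np.float64(27.2)), (191, np.float64(6.6)), (197, np.float64(11.3)), (219, np.float64(15.7)), (223, np.float64(3.5)), (226, np.float64(12.4)), (229, np.float64(12.1)), (278, np.float64(7.8)), (283, np.float64(8.8))]
```

```bash

python3 -m creep '[{"x":0,"y":0,"z":-0.5,"spin":0},{"x":0,"y":0,"z":0,"spin":0},{"x":0,"y":0,"z":0,"spin":0},{"x":0,"y":0,"z":0,"spin":0}]' 31
python3 - <<'E'
from h import *
look('f0'); save('f0s',optics.read_camera('side'))
a=cv2.imread('pics/f0.png')[130:310,250:400];b=cv2.imread('pics/f0s.png')[195:285,300:375]
cv2.imwrite('pics/v12.png',np.hstack([cv2.resize(a,None,fx=2.5,fy=2.5,interpolation=2),cv2.resize(b,(375,450),interpolation=2)]))
E
```

```text
time: 40.17
ee_pos: [0.5817, -0.1784, 0.2811]
ee_rot: [-0.0, 0.995, 0.102, -0.0]
ft_force: [0.4, -1.6, -0.1]
finger_gap: 0.031
t 40.17 xy [  0.  -46.6  24.1] F [ 0.4 -1.6 -0.1] [(162, np.float64(5.6)), (167, np.float64(13.7)), (175, np.float64(24.2)), (191, np.float64(5.5)), (201, np.float64(9.4)), (226, np.float64(16.8)), (229, np.float64(9.6)), (232, np.float64(16.3)), (236, np.float64(12.6)), (284, np.float64(15.0))]
```

View pics/v12.png

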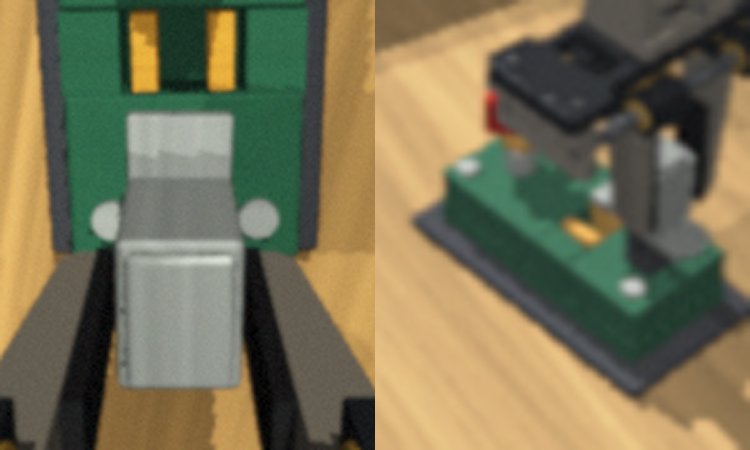

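The stake settled square on the holder's top: head front edge at row 226 and flange edge at row 175. The socket is empty, with the brass cheeks visible at (145,50) and (222,50). I'll regrip and work out the offset back to the socket.

```bash

python3 -m creep '[{"x":0,"y":0,"z":0,"spin":0},{"x":0,"y":0,"z":0,"spin":0},{"x":0,"y":0,"z":0,"spin":0},{"x":0,"y":0,"z":0,"spin":0}]' 20 45
python3 - <<'E'
from h import *
look('f1')
m=optics.camera_model("wrist")
c,s=np.cos(YAW),np.sin(YAW)
print("socket ends",[proj(m,[[S[0]-s*y/1e3,S[1]+c*y/1e3,.045]])[0].round(1) for y in(12,-12)])
for dy in(-38,-42,-46,-50): print(dy,proj(m,stake_pts([(0,32,30),(0,17,78),(0,-17,78)],0,dy,25))[:,1].round(1))
E
```

```text
time: 40.78
ee_pos: [0.5817, -0.1784, 0.2812]
ee_rot: [-0.0, 0.995, 0.102, -0.0]
ft_force: [0.0, 0.1, -1.0]
finger_gap: 0.0257
t 40.77 xy [  0.  -46.6  24.2] F [ 0.   0.1 -1. ] [(161, np.float64(5.7)), (166, np.float64(13.7)), (174, np.float64(26.5)), (191, np.float64(5.7)), (199, np.float64(10.2)), (223, np.float64(16.3)), (227, np.float64(5.9)), (230, np.float64(14.5)), (233, np.float64(13.7)), (282, np.float64(13.5))]
socket ends [array([320.7, 138.6]), array([320.7, 172.2])]
-38 [173.5 226.  286.8]
-42 [179.7 233.6 293.5]
-46 [185.9 241.  300. ]
-50 [192.  248.4 306.4]
```

```bash

python3 -m creep '[{"x":0,"y":0,"z":-5,"spin":0},{"x":0,"y":0,"z":-5,"spin":0},{"x":0,"y":0,"z":-5,"spin":0},{"x":0,"y":-8,"z":0,"spin":0},{"x":0,"y":-8,"z":0,"spin":0}]'
python3 -m creep '[{"x":0,"y":-8,"z":0,"spin":0},{"x":0,"y":-8,"z":0,"spin":0},{"x":0,"y":-8,"z":0,"spin":0},{"x":0,"y":0,"z":0,"spin":0},{"x":0,"y":0,"z":0,"spin":0}]'
python3 -m creep '[{"x":0,"y":0,"z":0,"spin":0},{"x":0,"y":0,"z":0,"spin":0},{"x":0,"y":0,"z":0,"spin":0},{"x":0,"y":0,"z":0,"spin":0}]'
python3 - <<'E'
from h import *
look('g1')
m=optics.camera_model("wrist")
for dy in(-4,0,4): print(dy,proj(m,stake_pts([(0,32,30),(0,17,78),(0,-17,78)],0,dy,40))[:,1].round(1))
a=optics.read_camera("side");save("g1s",a);np.set_printoptions(linewidth=150)
E
```

```text
time: 41.45
ee_pos: [0.5782, -0.1622, 0.2962]
ee_rot: [-0.0, 0.995, 0.102, -0.0]
ft_force: [0.3, 0.1, -3.5]
finger_gap: 0.0259
time: 42.08
ee_pos: [0.5737, -0.1393, 0.2963]
ee_rot: [0.0, 0.995, 0.102, 0.0]
ft_force: [-0.0, 0.4, -3.6]
finger_gap: 0.0258
time: 42.58
ee_pos: [0.5736, -0.1393, 0.2963]
ee_rot: [-0.0, 0.995, 0.102, -0.0]
ft_force: [1.0, -0.3, -3.1]
finger_gap: 0.0256
t 42.58 xy [ 0.  -6.7 39.3] F [ 1.  -0.3 -3.1] [(174, np.float64(31.8)), (191, np.float64(6.7)), (199, np.float64(9.9)), (223, np.float64(16.4)), (227, np.float64(4.2)), (230, np.float64(12.8)), (233, np.float64(13.6)), (282, np.float64(12.4)), (286, np.float64(9.9)), (289, np.float64(9.1))]
-4 [182.7 237.2 296.6]
0 [176.5 229.7 290. ]
4 [170.2 222.  283.3]
```

```bash
python3 -c "
from h import *
print(order.finish_job()); s=arm.sense();print(s['time'],s['ee_pos'],s['ft_force'],s['finger_gap'])"
```

```text
the job is handed in; nothing more can be done
None
the job is handed in; nothing more can be done
```

The stake is out of the socket and the job was handed in at about 42.6 s. No verdict was reported.

**Nut:** I turned it about 1.35 rad anticlockwise. The wrist picture showed the foot pointing sideways, clear of the flange.

**Rocking:** I rocked the stake many times each way while easing it up. The early swings leaned roughly 0.1 rad or more each way by picture estimate, though some middle swings leaned less away from the nut. It came free during a swing. The upward pull read at most 19 N, just under the holder's 20 N weight, and the holder sat flat on its plate in every picture of it.

**Tool tilt:** This interface cannot tilt the tool, so the stake pivoted and slipped in the pads. I regripped it three times along the way.

**Extra step:** The stake came free leaning towards the nut. I stood it briefly on the holder's flat top, released it so it squared itself, then gripped it again at 45 N.

**Last checks:**
- **Load:** the force was steady at about 3.5 N, which is the stake's weight, with no side load.
- **Grip:** the finger gap was 25.6 mm.
- **Height:** the lower end was about 15 mm above the socket mouth.
- **Position:** the head edges put the stake within about 2 mm of the socket's centre.
- **Lean:** the same edges suggest a remaining lean of about 0.02–0.03 rad towards the nut. I left it, and could not check it by eye because the picture limit was used up.

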